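# Make up the writing set and the drawing set

### The arm

A 6-joint arm with a two-finger parallel gripper is mounted at the origin on a cart in front of the work surface, level with it; the furniture and walls round the work are solid. World frame = base frame: x ahead of the robot, y to its left, z up, the work surface at z = 0. Lengths are in mm, angles in rad, forces in N, time in s.
With the tool pointing down it reaches from about 350 to 975 mm from the base axis. Payload 7.1 kg.
Tool frame: the origin (TCP) lies midway between the tips of the shut fingers; the grasp point (between the pads) lies 19 mm behind it (ctrl.grip_depth is the distance from the TCP to the grasp point, in mm); z points along the fingers, y is the line along which they close (so a half turn about z gives the same grasp; the last joint's range is limited). The gripper opens to 88 mm and grips with 3 to 60 N. Pads are 20 mm wide; open, the fingers measure 115 mm over their backs; the gripper's body (75 mm by 178 mm) begins 61 mm behind the grasp point.
Start: joints at [1.281, 0.423, 1.63, -0, 1.089, -0.019], TCP at [167.157, 602.215, 222.675] pointing down, gripper open.
Joint ranges: [-3, 3], [-0.9, 2.11], [0.09, 2.58], [-1.31, 4.45], [0.11, 2.69], [-2.54, 2.54]. Speed limits (rad/s): [2.39, 2.39, 3.01, 3.14, 3.14, 3.14].

### API

Orientations are given as a rotation vector (axis times angle).
In Python, from workcell import ctrl, cams gives the robot as it stands.
- The arm moves only by the tool move_arm, never from a script. Its argument "steps" is a list of rows, each a list of 3 entries, a list of its own where there are three numbers: the shift along the tool's x, y, z in units of 25 mm (1.0 is 25 mm), then the turn about the tool's z in units of 5 degrees (1.0 is 5 degrees), then the closure, from 0 (fully open) to 1 (shut). A call has 1 to 20 rows; each row shifts and turns the commanded pose from where the row before left it, along the tool's axes as they then stand; what a row does not reach is not made up. A row lasts 1/12 s, in which the tool goes at most 41.7 mm and 7.16 degrees, less where a joint would pass 70% of its speed; a pose out of reach is approached as far as the arm can. A call is refused whole if a number of a shift passes 1 or a number of a turn 1, either way. A call with a gripper value outside its range is refused whole. The fingers move at their own pace and stop on an object; the grip force is fixed at half the most. Time passes only in rows, so rows that do not move let the fingers close. It gives the time, the measured TCP pose, the force, the opening and the grip force at its end, in the units of the state.
- ctrl.get_obs(): the state, without advancing time (a new reading comes with each control period).
- cams.get_image(name): name is "scene" or "side" or "wrist"; returns a dict with "image" (384x512x3 uint8, red, green, blue), "camera_matrix" (3x3 intrinsics, pixels), "xyz" and "rotation" of the camera in the world; the wrist camera has in their place "mount" (4x4, takes a point from camera to tool coordinates, whose origin is the TCP and whose axes are the flange's). Camera axes: x right, y down, z forward; pixel columns grow to the right and rows downward; lengths in mm; the calibration is good to about 2 mm. A picture is of the moment at which its call begins: read the wrist's pose just before it. There is no depth.
- ctrl.close_job(): hands the job in; it is judged then, once.
Trained networks look in the newest picture that a camera, given by its name, has taken for a name from the list of things; names that differ only in an ending like _2 or _b are one class to them, and where a whole thing is asked for, a point or a joint stands for the part that bears it (a point fixed in the world has none). Each returns a list of dicts, best first, with "p" (0 to 1); they miss things now and then, are a little off and sometimes report something else, mostly with a low value. They report only what shows in the picture. A call takes as long as a camera call.
- cams.boxes_of(camera, thing): "rect" ([centre column, centre row, width, height] in pixels, round what is visible of it).
- cams.cut_out(camera, thing): "pixels" (384x512 bool, what is visible of it) and "rect" ([centre column, centre row, width, height] in pixels, round what is visible of it).
The state is a dict: "t": time; "qpos": joint angles; "qvel": joint speeds; "joint_torque": joint torques, N m; "ee_pos": TCP position; "orientation": TCP orientation; "ft_force": force on the tool from outside, world axes, zero at the start; "moment": the same for the moment, N m; "width": finger opening in mm; "grasp_force": force on a finger pad.
Only numpy, scipy, OpenCV 4.12 (cv2) and the standard library are available. Lean on these libraries where they do the work, as an engineer would, in place of code of your own. Each camera call takes 0.05 s, during which the arm holds its last target. There are 200 camera calls.

### The job

Make up two sets from the things on the desk: for the writing set, stand the ink bottle in the square well of the inkstand and lay the fountain pen across its two brass forks. For the drawing set, lay the eraser flat in the larger of the pencil box's two empty compartments and the small brass pencil sharpener flat in the smaller one, then put the lid on so that it sits flush and square on the box. Keep the ink bottle upright, and leave the rubber stamp and the letter opener where they are.

Things in the scene. Friction and masses are not known exactly. Their poses are not given: they have to be found in the camera images.
- inkstand: Fixed wooden stand 120 (x) x 165 (y) x 12 mm, origin under its centre, z up. Square well at (0,+40) mm: inside 65 x 65, 5 mm walls, floor at z 12, rim at 30. Two V-shaped brass wire forks at (+34,-45) and (-34,-45), wire 5 thick, tips 30 apart at z 41; a pen laid in both lies along x at y -45, its axis at z 40; fingers fit between the forks (63 clear) and below the pen.
- pencil_box: Fixed open pale wood box 100 (x) x 180 (y) x 29 mm, origin under its centre, z up, walls and floor 5 mm. Trough on the +x side holds two pencils, fast. Two empty cork-floored compartments, both inside x -45 to +20: larger y -10 to +85, smaller y -85 to -14; floor at z 5, dividers only up to z 14.
- box_lid: Loose pale wood lid, 0.13 kg: plate 106 (x) x 186 (y) x 7 mm on two cleats 6 deep that go inside the box with 6 mm play all round. Origin under its centre at the cleats' underside, z up. Bar pull along y: 12 thick (x), 76 long, top at z 36, its grip from z 22 up. Seated: axes along the box's (either way round), origin 23 mm above the box's.
- ink_bottle: Loose square dark blue ink bottle with a round black screw cap, fixed on; 49 x 49 x 57 mm, 0.14 kg, origin at the centre of its underside, z up. Body to 36 mm, cap 32 mm across from 42 to 57 mm. Must stay upright.
- pen_center (a point): Centre of the loose dark red capped fountain pen, 136 mm long and 14 mm thick, 24 g, on its axis, 7 mm above the desk at the start; the pen's length lies along this frame's y axis. It may roll.
- eraser: Loose eraser in a dark blue sleeve, white end showing; 23 (x) x 48 (y) x 13 (z) mm, 22 g, origin at the centre of its underside.
- brass_sharpener: Loose small brass wedge pencil sharpener, 15 (x) x 24 (y) x 13 (z) mm, 20 g, origin at the centre of its underside.
- rubber_stamp: Loose rubber stamp with a turned wooden handle, 25 x 56 x 66 mm, upright, origin at the centre of its underside. Belongs to neither set: stays where it is.
- letter_opener: Loose brass letter opener with a dark handle, 204 (x) x 13 (y) x 9 mm, origin under its centre. Belongs to neither set: stays where it is.

How it is judged (in metres and radians):
At the end, for the whole second after the job is handed in: Bottle upright on the floor of the well; pen in both forks, centred within 20 mm; eraser flat on the floor of the larger compartment, sharpener flat in the smaller; lid level and square on the box, within 10 mm of centre and 3 mm of its seated height; all at rest (x of ink_bottle in the frame of inkstand between -0.012 and 0.012 m and y of ink_bottle in the frame of inkstand between 0.028 and 0.052 m and z of ink_bottle in the frame of inkstand between 0.009 and 0.015 m and angle between ink_bottle's own z axis and vertical below 0.1 rad and linear speed of each of ink_bottle, eraser, brass_sharpener, box_lid below 0.02 m/s and x of pen_center in the frame of inkstand between -0.02 and 0.02 m and y of pen_center in the frame of inkstand between -0.053 and -0.037 m and z of pen_center in the frame of inkstand between 0.034 and 0.046 m and angle between the y axis of pen_center and the x axis of inkstand, either way round below 0.15 rad and x of eraser in the frame of pencil_box between -0.045 and 0.02 m and y of eraser in the frame of pencil_box between -0.01 and 0.085 m and z of each of eraser, brass_sharpener in the frame of pencil_box below 0.009 m and angle between each of eraser, brass_sharpener's own z axis and vertical below 0.15 rad and x of brass_sharpener in the frame of pencil_box between -0.045 and 0.02 m and y of brass_sharpener in the frame of pencil_box between -0.085 and -0.014 m and x of box_lid in the frame of pencil_box between -0.01 and 0.01 m and y of box_lid in the frame of pencil_box between -0.01 and 0.01 m and z of box_lid in the frame of pencil_box between 0.02 and 0.026 m and angle between box_lid's own z axis and vertical below 0.05 rad and angle between the x axis of box_lid and the x axis of pencil_box, either way round below 0.2 rad); the robot touches nothing.
It fails at once if the ink bottle is tipped (more than 0.6 rad) (angle between ink_bottle's own z axis and vertical above 0.6 rad).
It fails at once if the rubber stamp is moved by more than 30 mm (distance of rubber_stamp from where it was at the start of the episode above 0.03 m).
It fails at once if the rubber stamp is knocked over (angle between rubber_stamp's own z axis and vertical above 0.6 rad).
It fails at once if the letter opener is moved by more than 30 mm (distance of letter_opener from where it was at the start of the episode above 0.03 m).
It also fails if it takes over 136 s, if anything falls off the work surface, if the arm or the gripper's body presses on something with over 40 N, if the wrist force passes 120 N, or if a joint passes its speed limit or range.

## Working session

There is one attempt and no reset: what is moved stays moved. The work goes in short steps, Python scripts to look and compute and a tool call to move; the robot and the scene stay as the last step left them, time stands still between calls to the robot, and variables do not carry over. Pictures are saved under pics/ and viewed, at most 19 in all, crops included, and the job is handed in when it is done.

Besides the shell and the picture viewer there is one more tool, called after ">>>" as name(argument=value, ...) on one line, values as JSON. move_arm: Moves the arm, as the interface text tells. Its arguments: {"type":"object","properties":{"steps":{"type":"array"}},"required":["steps"]}

```bash
mkdir -p pics; ls; python3 - <<'E'
from workcell import ctrl,cams
import cv2
print(ctrl.get_obs())
for n in ("scene","side","wrist"):
    r=cams.get_image(n); cv2.imwrite(f"pics/{n}0.png",r["image"][:,:,::-1])
    print(n,{k:(v.round(3).tolist() if hasattr(v,'round') else v) for k,v in r.items() if k!="image"})
E
```

```text
pics
{'t': 0.0, 'qpos': array([ 1.28101051e+00,  4.23821684e-01,  1.63066513e+00,  2.27076892e-05,
        1.08859675e+00, -1.89957821e-02]), 'qvel': array([-2.05740868e-04,  1.48581333e-04, -9.19644888e-04, -3.51553737e-05,
       -6.28540611e-04, -1.10548061e-03]), 'joint_torque': array([ 1.92716194e-03, -5.44618142e+01, -2.73647600e+01,  6.44974876e-02,
        2.27526360e-02, -1.34211159e-04]), 'ee_pos': array([166.9948256 , 601.71492547, 221.92342487]), 'orientation': array([-4.24040260e-01, -3.11259114e+00,  2.30903206e-03]), 'ft_force': array([-0.2592865 ,  0.61466629, -0.33832294]), 'moment': array([-0.01436932,  0.01653012,  0.01810157]), 'grasp_force': 0.0, 'width': 87.5609036548064}
scene {'camera_matrix': [[394.933, 0.0, 258.666], [0.0, 394.933, 187.287], [0.0, 0.0, 1.0]], 'xyz': [-360.063, -701.418, 549.709], 'rotation': [-1.809, 0.972, -0.596]}
side {'camera_matrix': [[434.964, 0.0, 255.361], [0.0, 434.964, 189.298], [0.0, 0.0, 1.0]], 'xyz': [85.476, -830.235, 803.943], 'rotation': [-2.247, 0.565, -0.269]}
wrist {'camera_matrix': [[309.846, 0.0, 251.657], [0.0, 309.846, 191.466], [0.0, 0.0, 1.0]], 'mount': [[0.0, -0.967, -0.256, 70.344], [1.0, 0.0, 0.001, -0.822], [-0.0, -0.256, 0.967, -162.467], [0.0, 0.0, 0.0, 1.0]]}
```

View pics/side0.png

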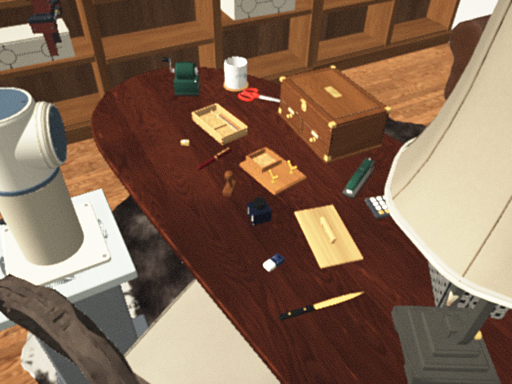

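View pics/scene0.png

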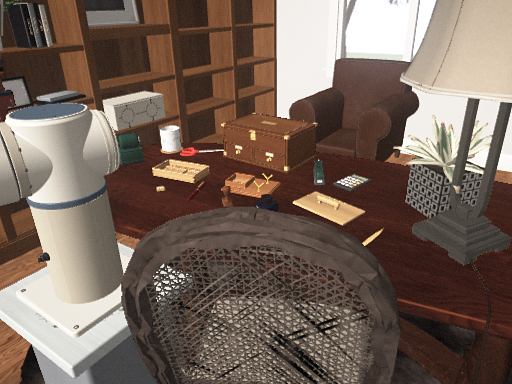

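View pics/wrist0.png

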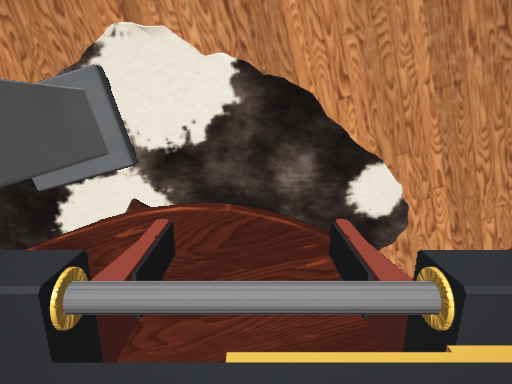

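The side picture shows everything: box (220,123), inkstand (273,170), sharpener (185,142), pen (214,157), stamp (229,183), bottle (258,211), lid (327,236), eraser (273,263), opener (322,305). I'll estimate coarse positions from this view.

```bash
cat >h.py <<'E'
from workcell import ctrl,cams
import cv2,numpy as np
from scipy.spatial.transform import Rotation as R
def cam(n,save=None):
    o=ctrl.get_obs(); r=cams.get_image(n)
    if n=="wrist":
        T=np.eye(4);T[:3,:3]=R.from_rotvec(o["orientation"]).as_matrix();T[:3,3]=o["ee_pos"];T=T@r["mount"]
        r["C"],r["Rm"]=T[:3,3],T[:3,:3]
    else: r["C"],r["Rm"]=np.array(r["xyz"]),R.from_rotvec(r["rotation"]).as_matrix()
    if save: cv2.imwrite("pics/"+save,r["image"][:,:,::-1])
    return r
def toplane(r,uv,z=0.):
    uv=np.atleast_2d(uv).astype(float)
    d=np.c_[uv,np.ones(len(uv))]@np.linalg.inv(r["camera_matrix"]).T@r["Rm"].T
    return (r["C"]+d*((z-r["C"][2])/d[:,2])[:,None])[:,:2]
def topix(r,P):
    p=(np.atleast_2d(P)-r["C"])@r["Rm"]@np.array(r["camera_matrix"]).T
    return p[:,:2]/p[:,2:]
def rect(r,mask,z):
    "min-area rectangle of a mask projected on plane z: centre, size, angle of long side(deg)"
    c=max(cv2.findContours(mask.astype(np.uint8),0,1)[0],key=len)[:,0]
    (c0,(w,h),a)=cv2.minAreaRect(toplane(r,c,z).astype(np.float32))
    if w<h:w,h,a=h,w,a+90
    return np.round(c0,1),np.round((w,h),1),round((a+90)%180-90,1)
E
python3 - <<'E'
from h import *
r=cam("side")
for t,z in dict(inkstand=12,pencil_box=29,box_lid=13,ink_bottle=30,pen_center=7,eraser=13,brass_sharpener=13,rubber_stamp=30,letter_opener=9).items():
    for d in cams.cut_out("side",t)[:2]:
        print(t,round(d["p"],2),np.round(d["rect"]),*rect(r,d["pixels"],z))
E
```

```text
inkstand 0.73 [277. 171.  66.  46.] [598.6  -2.9] [184.6 130.3] -80.7
pencil_box 0.58 [220. 123.  63.  38.] [556.8 258.4] [212.6 119.8] -80.7
pencil_box 0.56 [274. 263.  20.  17.] [ 425.8 -310.1] [48.9 28.6] 9.8
box_lid 0.81 [329. 239.  64.  62.] [ 590.9 -286.4] [187.3 105.5] 76.5
ink_bottle 0.76 [261. 211.  30.  29.] [ 474.3 -149.5] [91. 60.] 81.8
pen_center 0.59 [215. 158.  33.  22.] [477.9 123.1] [137.4  21.9] 19.2
pen_center 0.32 [274. 171.  67.  48.] [5.989e+02 4.000e-01] [187.5 130.1] -79.7
eraser 0.72 [274. 263.  22.  14.] [ 433.6 -299.5] [51.5 30.2] 8.1
rubber_stamp 0.67 [232. 184.  18.  21.] [456.8 -23.4] [102.8  33. ] 59.9
rubber_stamp 0.54 [260. 211.  24.  25.] [ 473.7 -151. ] [90.6 61.5] 81.8
```

>>> move_arm(steps=[[[-0.99,-0.85,-0.4],0,0],[[-0.99,-0.85,-0.4],0,0],[[-0.99,-0.85,-0.4],0,0],[[-0.99,-0.85,-0.4],0,0],[[-0.99,-0.85,-0.4],0,0],[[-0.99,-0.85,-0.4],0,0],[[-0.99,-0.85,-0.4],0,0],[[-0.99,-0.85,-0.3],0,0],[[-0.99,-0.85,0],0,0],[[-0.99,-0.85,0],0,0],[[-0.99,-0.85,0],0,0],[[-0.99,-0.85,0],0,0],[[-0.99,-0.85,0],0,0],[[-0.99,-0.85,0],0,0],[[-0.99,-0.85,0],0,0],[[-0.99,-0.85,0],0,0],[[-0.99,-0.85,0],0,0],[[-0.99,-0.85,0],0,0],[[-0.99,-0.85,0],0,0],[[-0.99,-0.85,0],0,0]])

```text
t: 2.32
ee_pos: [531.1, 58.7, 300.4]
orientation: [0.424, 3.112, 0.0]
ft_force: [0.1, 0.7, 0.2]
width: 87.8
grasp_force: 0.0
```

>>> move_arm(steps=[[[0,0,0],1,0],[[0,0,0],1,0],[[0,0,0],1,0],[[0,0,0],1,0],[[0,0,0],1,0],[[0,0,0],1,0],[[0,0,0],1,0],[[0,0,0],1,0],[[0,0,0],1,0],[[0,0,0],1,0],[[0,0,0],1,0],[[0,0,0],1,0],[[0,0,0],1,0],[[0,0,0],1,0],[[0,0,0],1,0],[[0,0,0],0,0]])

```text
t: 3.65
ee_pos: [530.4, 60.3, 300.3]
orientation: [2.235, 2.208, 0.0]
ft_force: [-0.5, -0.1, -0.7]
width: 87.8
grasp_force: 0.0
```

```bash
cat >>h.py <<'E'
def pose():
    o=ctrl.get_obs();M=R.from_rotvec(o["orientation"]).as_matrix()
    return np.round(o["ee_pos"],1),round(np.degrees(np.arctan2(M[1,1],M[0,1])),1),o
def go(x,y,z,yaw=None):
    "units for the tool: shift in present tool axes, then turn (yaw=world angle of tool y, mod 180)"
    p,a,o=pose();M=R.from_rotvec(o["orientation"]).as_matrix()
    s=M.T@(np.array([x,y,z])-o["ee_pos"])/25
    b=0 if yaw is None else ((a-yaw+90)%180-90)/5
    print("at",p,a,"q6",round(o["qpos"][5],2),"t",round(o["t"],1),"-> shift",s.round(2),"turn",round(b,2))
def look(t,z,n="wrist",r=None,k=1):
    for d in cams.cut_out(n,t)[:k]: print(t,round(d["p"],2),np.round(d["rect"]),*rect(r,d["pixels"],z))
E
python3 - <<'E'
from h import *
print(pose()[:2],pose()[2]["qpos"].round(2),pose()[2]["t"])
r=cam("wrist","w1.png")
for t,z in dict(inkstand=12,pencil_box=29,pen_center=7,brass_sharpener=13,rubber_stamp=30).items(): look(t,z,r=r,k=2)
go(530,-330,300)
E
```

```text
(array([530.4,  60.3, 300.3]), np.float64(-0.7)) [ 0.09  0.2   1.75 -0.    1.19  0.1 ] 3.65
inkstand 0.62 [298. 193.  88. 111.] [600.    1.1] [163.6 119.5] -81.2
inkstand 0.55 [175.  23.  21.  23.] [430.5 244.2] [24.7 13. ] -31.6
pencil_box 0.61 [283.  36.  86.  63.] [573.2 229.8] [100.1  78.8] 8.6
pen_center 0.94 [216. 112.  89.  41.] [477.  126.7] [133.8  14.1] 18.3
brass_sharpener 0.74 [176.  23.  20.  20.] [430.7 243.3] [26.3 15. ] -30.1
brass_sharpener 0.3 [217. 114.  93.  38.] [477.6 126.4] [134.3  15.1] 17.8
rubber_stamp 0.62 [207. 209.  32.  35.] [461.5 -11.3] [59.3 29.7] 48.5
at [530.4  60.3 300.2] -0.4 q6 0.1 t 4.0 -> shift [-1.561e+01  1.000e-01  1.000e-02] turn 0
```

View pics/w1.png

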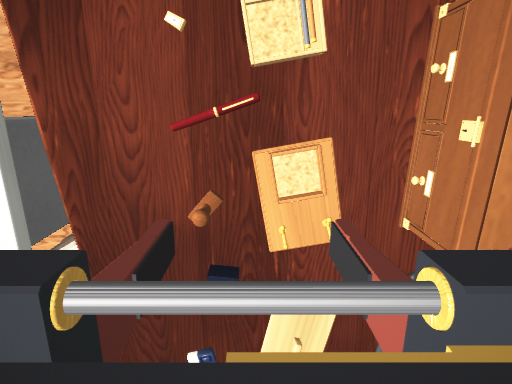

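Wrist view: sharpener (175,21), pen (215,112), inkstand (298,193) with its well at the top and forks at the bottom, stamp (205,209), box cropped at the top with its trough on the +x side. Go look at the box more closely, and at the right side.

>>> move_arm(steps=[[[0.8,-0.2,0.3],0,0],[[0.8,-0.2,0.3],0,0],[[0.8,-0.2,0.3],0,0],[[0.8,-0.2,0.3],0,0],[[0.8,-0.2,0.3],0,0],[[0.8,-0.2,0.3],0,0],[[0,0,0],0,0],[[0,0,0],0,0]])

```text
t: 4.62
ee_pos: [501.1, 181.1, 254.8]
orientation: [-2.228, -2.214, 0.001]
ft_force: [0.2, -0.5, 0.3]
width: 88.0
grasp_force: 0.0
```

```bash
python3 - <<'E'
from h import *
r=cam("wrist","w2.png")
for t,z in dict(pencil_box=29,pen_center=7,brass_sharpener=13).items(): look(t,z,r=r,k=2)
go(430.7,243.5,60,60)
E
```

```text
pencil_box 0.95 [304.  83.  99. 162.] [564.4 282.5] [180.7 100.9] -81.0
pen_center 0.63 [239. 204.  95.  33.] [476.9 126.7] [134.5  15.4] 18.4
brass_sharpener 0.58 [196. 115.  20.  19.] [430.1 245.1] [24.4 13.7] -31.1
at [502.  179.8 255.7] -0.6 q6 0.33 t 4.8 -> shift [ 2.52 -2.88  7.82] turn -12.12
```

View pics/w2.png

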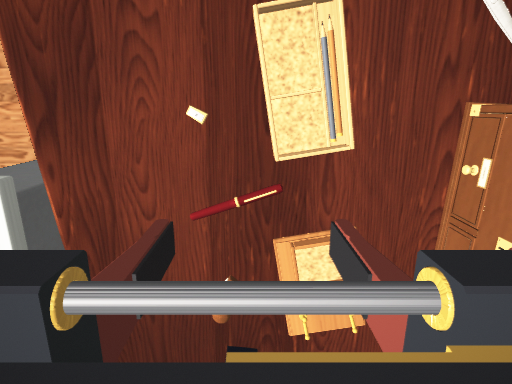

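Box seen fully, centre (564,282), its y axis at 99°; larger compartment at the top of the picture. Now picking the sharpener.

>>> move_arm(steps=[[[0.64,-0.72,0],0,0],[[0.64,-0.72,0],0,0],[[0.64,-0.73,0],0,0],[[0.65,-0.73,0],0,0],[[0,0,0.5],-1,0.2],[[0,0,0.6],-1,0.4],[[0,0,0.6],-1,0.4],[[0,0,0.6],-1,0.4],[[0,0,0.6],-1,0.4],[[0,0,0.6],-1,0.4],[[0,0,0.6],-1,0.4],[[0,0,0.6],-1,0.4],[[0,0,0.6],-1,0.4],[[0,0,0.6],-1,0.4],[[0,0,0.6],-1,0.4],[[0,0,0.6],-1,0.4],[[0,0,0],0,0.4],[[0,0,0],0,0.4]])

```text
t: 6.32
ee_pos: [429.7, 244.8, 77.6]
orientation: [-0.832, -3.029, 0.001]
ft_force: [-0.0, 0.2, -0.3]
width: 52.5
grasp_force: 0.0
```

```bash
python3 - <<'E'
from h import *
r=cam("wrist","w3.png")
for t,z in dict(brass_sharpener=13).items(): look(t,z,r=r,k=2)
go(430.4,244.4,4,59.5)
E
```

```text
brass_sharpener 0.93 [254. 204.  17.  36.] [427.7 246.2] [25.5 13.9] -30.7
at [430.4 245.4  78.5] 59.3 q6 -0.54 t 6.4 -> shift [-0.02 -0.04  2.98] turn -0.04
```

View pics/w3.png

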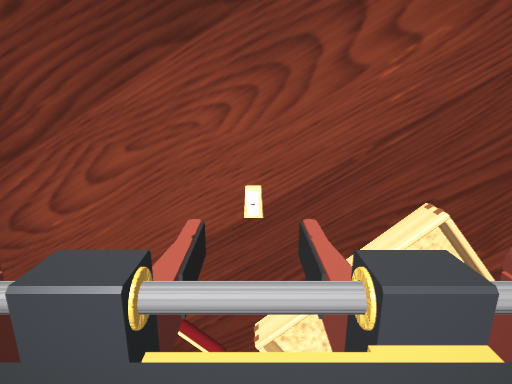

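Sharpener centred between the fingers (254,203). Descend and close.

>>> move_arm(steps=[[[0.07,0,0.75],0,0.4],[[0,0,0.75],0,0.4],[[0,0,0.75],0,0.4],[[0,0,0.75],0,0.4],[[0,0,0],0,0.4],[[0,0,0],0,1],[[0,0,0],0,1],[[0,0,0],0,1],[[0,0,0],0,1],[[0,0,0],0,1],[[0,0,0],0,1],[[0,0,-0.7],0,1],[[0,0,-0.8],0,1],[[0,0,-0.8],0,1],[[0,0,0],0,1]])

```text
t: 7.67
ee_pos: [429.9, 247.3, 63.1]
orientation: [0.826, 3.027, 0.006]
ft_force: [-0.1, 0.2, -0.5]
width: 14.7
grasp_force: 30.0
```

```bash
python3 - <<'E'
from h import *
c,s=np.cos(np.radians(9)),np.sin(np.radians(9))
B=lambda x,y:(564.4+c*x-s*y,282.5+s*x+c*y)
print(B(-12,-50),B(-12,38),ctrl.get_obs()["width"])
go(*B(-12,-50),60,9)
E
```

```text
(np.float64(560.3694631648699), np.float64(231.23836938976035)) (np.float64(546.6032302413296), np.float64(318.1549433621325)) 14.667686429660312
at [429.9 247.3  63.1] 59.5 q6 -0.54 t 7.7 -> shift [-4.82  2.09  0.15] turn 10.1
```

>>> move_arm(steps=[[[-0.96,0.42,-0.1],0,1],[[-0.96,0.42,0],0,1],[[-0.96,0.42,0],0,1],[[-0.97,0.42,0],0,1],[[-0.97,0.41,0],0,1],[[0,0,0],1,1],[[0,0,0],1,1],[[0,0,0],1,1],[[0,0,0],1,1],[[0,0,0],1,1],[[0,0,0],1,1],[[0,0,0],1,1],[[0,0,0],1,1],[[0,0,0],1,1],[[0,0,0],1,1],[[0,0,0.4],0.1,1],[[0,0,0.4],0,1],[[0,0,0.4],0,1],[[0,0,0],0,1]])

```text
t: 9.25
ee_pos: [556.5, 229.4, 29.6]
orientation: [-2.037, -2.389, 0.006]
ft_force: [-0.8, -0.9, 0.7]
width: 14.6
grasp_force: 30.0
```

```bash
python3 - <<'E'
from h import *
print(ctrl.get_obs()["width"])
go(560.4,231.2,11,9)
E
```

```text
14.586767373652041
at [556.5 229.4  29.6] 9.1 q6 0.21 t 9.2 -> shift [0.05 0.17 0.74] turn 0.02
```

>>> move_arm(steps=[[[0.05,0.17,0.25],0,1],[[0,0,0.25],0,1],[[0,0,0.2],0,1],[[0,0,0],0,1],[[0,0,0],0,1]])

```text
t: 9.67
ee_pos: [562.2, 232.0, 14.8]
orientation: [-2.04, -2.389, 0.001]
ft_force: [0.4, 0.8, -0.9]
width: 14.6
grasp_force: 30.0
```

>>> move_arm(steps=[[[0,0,0.12],0,1],[[0,0,0.1],0,1],[[0,0,0],0,1],[[0,0,0],0,1]])

```text
t: 10.0
ee_pos: [562.4, 232.0, 9.7]
orientation: [-2.041, -2.389, 0.0]
ft_force: [0.2, -0.5, -0.2]
width: 14.4
grasp_force: 30.0
```

>>> move_arm(steps=[[[0,0,0.06],0,1],[[0,0,0],0,1],[[0,0,0],0,1]])

```text
t: 10.25
ee_pos: [562.6, 232.1, 8.8]
orientation: [2.04, 2.388, 0.001]
ft_force: [-0.9, -0.9, 4.3]
width: 14.8
grasp_force: 30.0
```

>>> move_arm(steps=[[[0,0,0],0,0.72],[[0,0,0],0,0.72],[[0,0,0],0,0.72],[[0,0,-0.3],0,0.72],[[0,0,-0.7],0,0.72],[[0,0,-1],0,0.72],[[0,0,-1],0,0.6],[[0,0,-1],0,0.4],[[0,0,-0.7],0,0.2]])

```text
t: 11.0
ee_pos: [563.1, 232.3, 128.3]
orientation: [2.04, 2.388, 0.003]
ft_force: [0.4, -0.5, -0.4]
width: 41.2
grasp_force: 0.0
```

>>> move_arm(steps=[[[-1,-0.3,-0.2],0,0.2],[[-1,-0.3,-0.2],0,0.2],[[-1,-0.3,-0.2],0,0.2],[[-1,-0.3,-0.2],0,0.2],[[-1,-0.3,-0.2],0,0.2],[[-1,-0.3,-0.2],0,0.2],[[-1,-0.3,-0.2],0,0.2],[[-1,-0.3,-0.2],0,0.2],[[-1,-0.3,-0.2],0,0.2],[[-1,-0.3,-0.2],0,0.2],[[-1,-0.3,0],0,0.2],[[-1,-0.3,0],0,0.2],[[-1,-0.3,0],0,0.2],[[-1,-0.3,0],0,0.2],[[-1,-0.3,0],0,0.2],[[-1,-0.3,0],0,0.2],[[-1,-0.3,0],0,0.2],[[-1,-0.3,0],0,0.2],[[-1,-0.3,0],0,0.2],[[-1,-0.3,0],0,0.2]])

```text
t: 12.67
ee_pos: [491.9, -286.5, 176.1]
orientation: [2.04, 2.388, 0.0]
ft_force: [-0.3, 0.3, -0.4]
width: 70.3
grasp_force: 0.0
```

```bash
python3 - <<'E'
from h import *
r=cam("wrist","w4.png")
for t,z in dict(eraser=13,box_lid=13,ink_bottle=57,letter_opener=9,rubber_stamp=60).items(): look(t,z,r=r,k=1)
go(433.6,-299.5,60,8)
E
```

```text
eraser 0.76 [202. 175.  52.  25.] [ 436.4 -292.3] [50.3 25.1] 9.0
box_lid 0.64 [352. 173. 163. 173.] [ 594.1 -281.4] [185.  106.6] 76.5
ink_bottle 0.6 [264.  32.  67.  63.] [ 479.6 -150.1] [50.2 46.5] 83.3
at [ 492.2 -284.4  175.8] 9.0 q6 -0.7 t 13.0 -> shift [-0.23 -2.41  4.63] turn 0.2
```

View pics/w4.png

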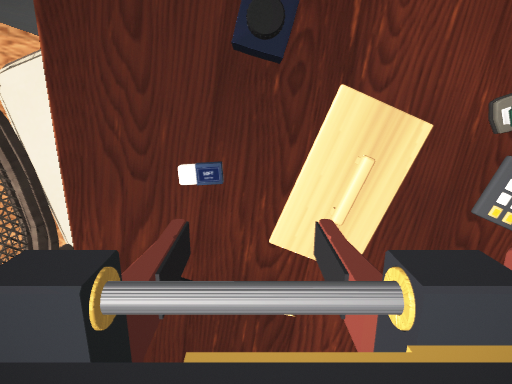

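>>> move_arm(steps=[[[0.02,-0.75,0],0,0.4],[[0.02,-0.75,0],0,0.4],[[0,-0.75,0],0,0.4],[[0,0,0.2],1,0.4],[[0,0,0.2],1,0.4],[[0,0,0.2],1,0.4],[[0,0,0.2],1,0.4],[[0,0,0.2],1,0.4],[[0,0,0.2],1,0.4],[[0,0,0.2],1,0.4],[[0,0,0.2],1,0.4],[[0,0,0.2],1,0.4],[[0,0,0.2],1,0.4],[[0,0,0.2],1,0.4],[[0,0,0.2],1,0.4],[[0,0,0.3],1,0.4],[[0,0,0.3],1,0.4],[[0,0,0.3],1,0.4],[[0,0,0.3],1,0.4],[[0,0,0.2],1,0.4],[[0,0,0.2],1,0.4]])

```text
schema error: expected 1 to 20 rows
```

>>> move_arm(steps=[[[0.04,-1,0],0,0.4],[[0,-1,0],0,0.4],[[0,-0.25,0],0,0.4],[[0,0,0.2],1,0.4],[[0,0,0.2],1,0.4],[[0,0,0.2],1,0.4],[[0,0,0.2],1,0.4],[[0,0,0.2],1,0.4],[[0,0,0.2],1,0.4],[[0,0,0.2],1,0.4],[[0,0,0.2],1,0.4],[[0,0,0.2],1,0.4],[[0,0,0.2],1,0.4],[[0,0,0.2],1,0.4],[[0,0,0.2],1,0.4],[[0,0,0.3],1,0.4],[[0,0,0.3],1,0.4],[[0,0,0.3],1,0.4],[[0,0,0.3],1,0.4],[[0,0,0.2],1,0.4]])

```text
t: 14.63
ee_pos: [437.3, -292.1, 80.2]
orientation: [-3.119, -0.377, -0.0]
ft_force: [-0.2, 0.3, -0.9]
width: 52.7
grasp_force: 0.0
```

>>> move_arm(steps=[[[0,0,0.2],1,0.4],[[0,0,0],0,0.4],[[0,0,0],0,0.4]])

```text
t: 14.88
ee_pos: [437.1, -292.4, 75.7]
orientation: [-3.131, -0.252, 0.0]
ft_force: [0.2, -0.4, 1.1]
width: 53.0
grasp_force: 0.0
```

```bash
python3 - <<'E'
from h import *
r=cam("wrist","w5.png")
for t,z in dict(eraser=13,box_lid=13).items(): look(t,z,r=r,k=1)
go(436.4,-292.3,5,-81)
E
```

```text
eraser 0.6 [253. 203.  37.  67.] [ 437.3 -293. ] [48.4 22.6] 12.3
box_lid 0.8 [276.  52. 280. 101.] [ 543.8 -290.7] [180.8  63.3] -80.8
at [ 437.1 -292.9   76.1] -80.9 q6 0.8 t 15.0 -> shift [-0.03 -0.03  2.84] turn 0.02
```

>>> move_arm(steps=[[[0,0,0.7],0,0.4],[[0,0,0.7],0,0.4],[[0,0,0.7],0,0.4],[[0,0,0.74],0,0.4],[[0,0,0],0,0.5],[[0,0,0],0,1],[[0,0,0],0,1],[[0,0,0],0,1],[[0,0,0],0,1],[[0,0,0],0,1],[[0,0,-0.5],0,1],[[0,0,-1],0,1],[[0,0,-1],0,1],[[0,0,-1],0,1],[[0,0,-1],0,1],[[0,0,-0.5],0,1],[[0,0,0],0,1],[[0,0,0],0,1]])

```text
t: 16.53
ee_pos: [436.9, -293.2, 130.9]
orientation: [3.13, 0.246, 0.003]
ft_force: [-0.5, -0.7, -0.3]
width: 22.4
grasp_force: 29.8
```

```bash
python3 - <<'E'
from h import *
go(546.6,318.2,131,-81)
E
```

```text
at [ 436.9 -293.2  130.9] -81.0 q6 0.8 t 16.5 -> shift [  8.15 -23.47  -0.03] turn 0.0
```

>>> move_arm(steps=[[[0.34,-0.98,0],0,1],[[0.34,-0.98,0],0,1],[[0.34,-0.98,0],0,1],[[0.34,-0.98,0],0,1],[[0.34,-0.98,0],0,1],[[0.34,-0.98,0],0,1],[[0.34,-0.98,0],0,1],[[0.34,-0.98,0],0,1],[[0.34,-0.98,0],0,1],[[0.34,-0.98,0],0,1],[[0.34,-0.98,0],0,1],[[0.34,-0.98,0],0,1],[[0.34,-0.98,0],0,1],[[0.34,-0.98,0],0,1],[[0.34,-0.98,0],0,1],[[0.34,-0.98,0],0,1],[[0.34,-0.98,0],0,1],[[0.34,-0.98,0],0,1],[[0.34,-0.98,0],0,1],[[0.34,-0.98,0],0,1]])

```text
t: 18.2
ee_pos: [527.0, 218.4, 128.1]
orientation: [3.131, 0.246, -0.004]
ft_force: [-0.8, -0.9, -0.3]
width: 22.5
grasp_force: 29.8
```

>>> move_arm(steps=[[[0.34,-0.98,0],0,1],[[0.34,-0.98,0],0,1],[[0.34,-0.98,0],0,1],[[0.33,-0.93,0],0,1],[[0,0,0.9],0,1],[[0,0,0.9],0,1],[[0,0,0.9],0,1],[[0,0,0],0,1],[[0,0,0],0,1],[[0,0,0],0,1]])

```text
t: 19.03
ee_pos: [546.3, 318.3, 62.2]
orientation: [3.132, 0.246, -0.001]
ft_force: [-1.0, 0.1, -0.1]
width: 22.4
grasp_force: 29.8
```

```bash
python3 - <<'E'
from h import *
r=cam("wrist","w6.png")
look("pencil_box",29,r=r); look("eraser",13,r=r); look("brass_sharpener",18,r=r)
go(546.6,318.2,12,-81)
E
```

```text
eraser 0.57 [252. 240.  45.  84.] [522.3 314.3] [66.4 30.5] 10.0
brass_sharpener 0.9 [376. 207.  42.  28.] [563.7 233. ] [28.3 16.8] -81.0
at [547.  318.6  63.5] -81.0 q6 1.92 t 19.2 -> shift [-0.02  0.02  2.06] turn 0.0
```

View pics/w6.png

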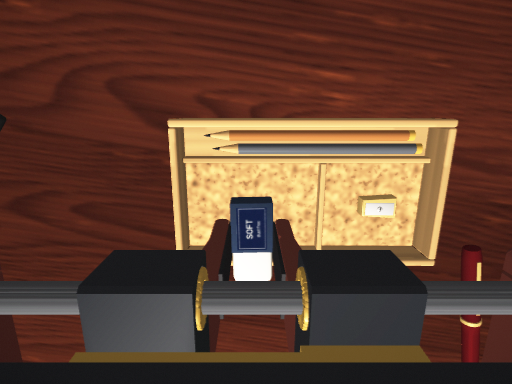

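The sharpener lies flat in the small compartment (378,207); the eraser is held over the larger one.

>>> move_arm(steps=[[[0,0,0.7],0,1],[[0,0,0.7],0,1],[[0,0,0.55],0,1],[[0,0,0.1],0,1],[[0,0,0],0,1],[[0,0,0],0,1]])

```text
t: 19.73
ee_pos: [546.5, 318.4, 11.2]
orientation: [-3.132, -0.246, -0.0]
ft_force: [-0.3, -0.2, 0.9]
width: 22.4
grasp_force: 30.0
```

>>> move_arm(steps=[[[0,0,0.08],0,1],[[0,0,0],0,1],[[0,0,0],0,1]])

```text
t: 19.98
ee_pos: [546.8, 318.5, 10.2]
orientation: [-3.132, -0.246, -0.002]
ft_force: [-1.2, -1.5, 7.8]
width: 22.3
grasp_force: 30.0
```

>>> move_arm(steps=[[[0,0,0],0,0.5],[[0,0,0],0,0.5],[[0,0,0],0,0.5],[[0,0,-0.3],0,0.5],[[0,0,-0.6],0,0.5],[[0,0,-1],0,0.5],[[0,0,-1],-1,0.4],[[0,0,-1],-1,0.4],[[0,0,-1],-1,0.4],[[0,0,-0.6],-1,0.4],[[0,0,0],-1,0.4],[[0,0,0],-1,0.4],[[0,0,0],-1,0.4],[[0,0,0],-1,0.4],[[0,0,0],-1,0.4],[[0,0,0],-1,0.4],[[0,0,0],-1,0.4],[[0,0,0],-1,0.4],[[0,0,0],-1,0.4],[[0,0,0],-0.5,0.4]])

```text
t: 21.65
ee_pos: [546.4, 318.5, 147.9]
orientation: [2.463, 1.95, 0.002]
ft_force: [-0.5, 0.6, 0.7]
width: 52.9
grasp_force: 0.0
```

```bash
python3 - <<'E'
from h import *
r=cam("wrist","w7.png"); look("eraser",18,r=r); look("pencil_box",29,r=r); look("inkstand",12,r=r)
go(594,-330,170,-13.5)
E
```

```text
eraser 0.92 [253. 184.  55.  39.] [544.8 318.6] [46.9 25.1] 9.3
pencil_box 0.79 [275. 195. 160. 172.] [564.  292.3] [164.9 101.3] -80.9
inkstand 0.15 [273. 195. 159. 171.] [564.2 286.4] [173.7 106.6] -81.1
at [546.4 318.4 147.4] -13.6 q6 0.75 t 21.9 -> shift [-24.76   7.95  -0.92] turn -0.02
```

>>> move_arm(steps=[[[-0.98,0.32,-0.04],0,0.4],[[-0.98,0.32,-0.04],0,0.4],[[-0.98,0.32,-0.04],0,0.4],[[-0.98,0.32,-0.04],0,0.4],[[-0.98,0.32,-0.04],0,0.4],[[-0.98,0.32,-0.04],0,0.4],[[-0.98,0.32,-0.04],0,0.4],[[-0.98,0.32,-0.04],0,0.4],[[-0.98,0.32,-0.04],0,0.4],[[-0.98,0.32,-0.04],0,0.4],[[-0.98,0.32,-0.04],0,0.4],[[-0.98,0.32,-0.04],0,0.4],[[-0.98,0.32,-0.04],0,0.4],[[-0.98,0.32,-0.04],0,0.4],[[-0.98,0.32,-0.04],0,0.4],[[-0.98,0.32,-0.04],0,0.4],[[-0.98,0.32,-0.04],0,0.4],[[-0.98,0.32,-0.04],0,0.4],[[-0.98,0.32,-0.04],0,0.4],[[-0.98,0.32,-0.04],0,0.4]])

```text
t: 23.52
ee_pos: [587.3, -196.8, 167.0]
orientation: [2.469, 1.942, 0.0]
ft_force: [0.6, 0.4, -0.9]
width: 52.9
grasp_force: 0.0
```

>>> move_arm(steps=[[[-0.98,0.32,-0.04],0,0.4],[[-0.98,0.32,-0.04],0,0.4],[[-0.98,0.32,0],0,0.4],[[-0.6,0.3,0],0,0.4],[[0,0,0],0,0.4],[[0,0,0],0,0.4],[[0,0,0],0,0.4],[[0,0,0],0,0.4]])

```text
t: 24.18
ee_pos: [597.0, -287.7, 168.4]
orientation: [-2.466, -1.945, 0.0]
ft_force: [-0.4, -0.6, 0.7]
width: 52.4
grasp_force: 0.0
```

```bash
python3 - <<'E'
from h import *
r=cam("wrist","w8.png"); look("box_lid",13,r=r); look("ink_bottle",57,r=r)
go(594,-281.4,60,-13.5)
E
```

```text
box_lid 0.92 [250. 167. 110. 172.] [ 594.9 -280.9] [185.  107.4] 76.5
ink_bottle 0.96 [92. 57. 80. 67.] [ 493.4 -150.2] [58.7 50. ] -6.2
at [ 597.3 -287.9  168.5] -13.5 q6 -0.23 t 24.3 -> shift [ 0.22 -0.19  4.34] turn 0.0
```

View pics/w8.png

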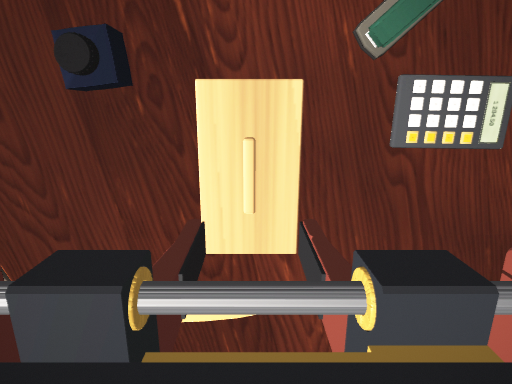

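Lid is aligned with the tool, pull bar at (249,176). Descend and grip.

>>> move_arm(steps=[[[0.25,-0.15,0.9],0,0.4],[[0,0,0.9],0,0.4],[[0,0,0.9],0,0.4],[[0,0,0.9],0,0.4],[[0,0,0.9],0,0.4],[[0,0,0.7],0,0.4],[[0,0,0.5],0,0.4],[[0,0,0.16],0,0.4],[[0,0,0],0,0.4],[[0,0,0],0,0.4]])

```text
t: 25.17
ee_pos: [595.6, -282.0, 22.6]
orientation: [2.466, 1.944, 0.001]
ft_force: [0.2, -0.0, -0.1]
width: 52.9
grasp_force: 0.0
```

>>> move_arm(steps=[[[0,0,0.03],0,0.7],[[0,0,0],0,1],[[0,0,0],0,1],[[0,0,0],0,1],[[0,0,0],0,1],[[0,0,0],0,1],[[0,0,0],0,1]])

```text
t: 25.75
ee_pos: [595.2, -282.0, 21.4]
orientation: [2.467, 1.944, 0.0]
ft_force: [-0.1, 0.3, 1.3]
width: 11.8
grasp_force: 30.0
```

>>> move_arm(steps=[[[0,0,-0.4],0,1],[[0,0,-0.8],0,1],[[0,0,-1],0,1],[[0,0,-1],0,1],[[0,0,-1],0,1],[[0,0,-0.8],0,1],[[0,0,-0.4],0,1],[[0,0,0],-1,1],[[0,0,0],-1,1],[[0,0,0],-1,1],[[0,0,0],-1,1],[[0,0,0],-0.5,1],[[0,0,0],0,1],[[0,0,0],0,1]])

```text
t: 26.92
ee_pos: [594.7, -281.8, 155.8]
orientation: [-2.042, -2.386, 0.0]
ft_force: [-0.7, -0.4, -2.8]
width: 11.7
grasp_force: 30.0
```

```bash
python3 - <<'E'
from h import *
print(ctrl.get_obs()["width"])
go(564.4,282.5,156,9)
E
```

```text
11.718622610661576
at [ 594.7 -281.8  155.8] 8.9 q6 -0.62 t 26.9 -> shift [22.49  2.29  0.  ] turn -0.02
```

Moving a bit gently (0.75/row).

>>> move_arm(steps=[[[0.4,0.04,0],0,1],[[0.75,0.08,0],0,1],[[0.75,0.08,0],0,1],[[0.75,0.08,0],0,1],[[0.75,0.08,0],0,1],[[0.75,0.08,0],0,1],[[0.75,0.08,0],0,1],[[0.75,0.08,0],0,1],[[0.75,0.08,0],0,1],[[0.75,0.08,0],0,1],[[0.75,0.08,0],0,1],[[0.75,0.08,0],0,1],[[0.75,0.08,0],0,1],[[0.75,0.08,0],0,1],[[0.75,0.08,0],0,1],[[0.75,0.08,0],0,1],[[0.75,0.08,0],0,1],[[0.75,0.08,0],0,1],[[0.75,0.08,0],0,1],[[0.75,0.08,0],0,1]])

```text
t: 28.58
ee_pos: [575.7, 87.4, 156.1]
orientation: [-2.042, -2.387, 0.0]
ft_force: [0.4, 0.7, -1.4]
width: 11.5
grasp_force: 30.0
```

>>> move_arm(steps=[[[0.75,0.08,0],0,1],[[0.75,0.08,0],0,1],[[0.75,0.08,0],0,1],[[0.75,0.08,0],0,1],[[0.75,0.08,0],0,1],[[0.75,0.08,0],0,1],[[0.75,0.08,0],0,1],[[0.75,0.08,0],0,1],[[0.75,0.08,0],0,1],[[0.75,0.08,0],0,1],[[0.4,0.04,0],0,1],[[0,0,0],0,1],[[0,0,0],0,1]])

```text
t: 29.67
ee_pos: [565.7, 284.4, 156.0]
orientation: [2.04, 2.389, -0.001]
ft_force: [-1.1, 0.9, -1.9]
width: 11.7
grasp_force: 30.0
```

```bash
python3 - <<'E'
from h import *
print(ctrl.get_obs()["width"])
r=cam("wrist","w9.png");p,a,o=pose(); look("box_lid",p[2]-8,r=r)
go(564.4,282.5,55,9)
E
```

```text
11.670390529235203
box_lid 0.85 [253. 207. 202. 293.] [559.7 314.6] [125.9 106.3] -81.1
at [566.  283.4 156. ] 9.0 q6 0.29 t 29.8 -> shift [-0.02 -0.07  4.04] turn 0.0
```

View pics/w9.png

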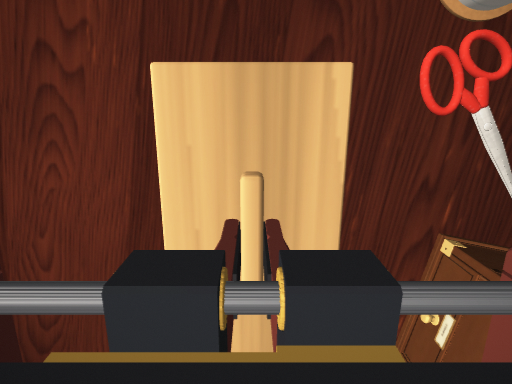

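```bash
python3 - <<'E'
from h import *
o=ctrl.get_obs();r=dict(camera_matrix=np.array([[309.846,0,251.657],[0,309.846,191.466],[0,0,1]]))
M=np.array([[0,-.967,-.256,70.344],[1,0,.001,-.822],[0,-.256,.967,-162.467],[0,0,0,1]])
r["C"],r["Rm"]=M[:3,3],M[:3,:3]
# plate top plane is 8 mm beyond the TCP, in tool frame
print(toplane(r,[[151,62],[354,62],[165,250],[341,250]],21.4*0+8).round(1))
E
```

```text
[[ 93.8 -52.2]
 [ 93.8  51.8]
 [-11.1 -52.5]
 [-11.1  52.9]]
```

>>> move_arm(steps=[[[-0.03,-0.07,0.5],0,1],[[0,0,0.8],0,1],[[0,0,0.8],0,1],[[0,0,0.8],0,1],[[0,0,0.5],0,1],[[0,0,0.4],0,1],[[0,0,0.2],0,1],[[0,0,0],0,1],[[0,0,0],0,1],[[0,0,0],0,1]])

```text
t: 30.6
ee_pos: [565.4, 283.5, 57.1]
orientation: [2.04, 2.388, 0.002]
ft_force: [0.8, -0.5, -1.6]
width: 11.6
grasp_force: 30.0
```

>>> move_arm(steps=[[[0,0,0.15],0,1],[[0,0,0.1],0,1],[[0,0,0.05],0,1],[[0,0,0],0,1],[[0,0,0],0,1]])

```text
t: 31.02
ee_pos: [564.6, 283.3, 48.7]
orientation: [-2.041, -2.389, 0.0]
ft_force: [0.3, 0.2, -1.5]
width: 11.5
grasp_force: 30.0
```

>>> move_arm(steps=[[[0,0,0.08],0,1],[[0,0,0.07],0,1],[[0,0,0],0,1],[[0,0,0],0,1]])

```text
t: 31.35
ee_pos: [564.6, 283.2, 44.7]
orientation: [-2.041, -2.389, 0.0]
ft_force: [0.3, -0.0, -1.1]
width: 11.9
grasp_force: 30.0
```

>>> move_arm(steps=[[[0,0,0.04],0,1],[[0,0,0],0,1],[[0,0,0],0,1]])

```text
t: 31.6
ee_pos: [564.8, 283.3, 44.4]
orientation: [2.041, 2.389, 0.0]
ft_force: [-1.9, -0.7, 4.6]
width: 11.8
grasp_force: 30.0
```

>>> move_arm(steps=[[[0,0,0],0,0.6],[[0,0,0],0,0.6],[[0,0,0],0,0.6],[[0,0,0],0,0.6],[[0,0,-0.5],0,0.6],[[0,0,-1],0,0.6],[[0,0,-1],0,0.5],[[0,0,-1],0,0.4],[[0,0,-0.5],0,0.4],[[0,0,0],0,0.4],[[0,0,0],0,0.4]])

```text
t: 32.52
ee_pos: [564.9, 283.3, 144.5]
orientation: [2.04, 2.388, 0.002]
ft_force: [0.4, 0.5, 0.1]
width: 52.5
grasp_force: 0.0
```

```bash
python3 - <<'E'
from h import *
r=cam("wrist","w10.png"); look("box_lid",36,r=r)
go(476.9,126.7,144,-71.6)
E
```

```text
box_lid 0.8 [254. 181. 127. 202.] [563.6 284. ] [185.7 105.4] -81.0
at [563.8 282.8 142.6] 9.0 q6 0.29 t 32.6 -> shift [-5.63 -4.41 -0.04] turn 16.12
```

>>> move_arm(steps=[[[-0.94,-0.73,0],0,0.4],[[-0.94,-0.73,0],0,0.4],[[-0.94,-0.73,0],0,0.4],[[-0.94,-0.74,0],0,0.4],[[-0.94,-0.74,0],0,0.4],[[-0.93,-0.74,0],0,0.4],[[0,0,0.1],1,0.4],[[0,0,0.1],1,0.4],[[0,0,0.1],1,0.4],[[0,0,0.1],1,0.4],[[0,0,0.2],1,0.4],[[0,0,0.2],1,0.4],[[0,0,0.2],1,0.4],[[0,0,0.2],1,0.4],[[0,0,0.2],1,0.4],[[0,0,0.2],1,0.4],[[0,0,0.2],1,0.4],[[0,0,0.2],1,0.4],[[0,0,0.2],1,0.4],[[0,0,0.2],1,0.4]])

```text
t: 34.28
ee_pos: [476.5, 126.7, 82.2]
orientation: [-3.043, -0.779, 0.005]
ft_force: [-1.0, 0.3, -0.0]
width: 52.6
grasp_force: 0.0
```

>>> move_arm(steps=[[[0,0,0.2],1,0.4],[[0,0,0.1],1,0.4],[[0,0,0],0.1,0.4],[[0,0,0],0,0.4],[[0,0,0],0,0.4]])

```text
t: 34.7
ee_pos: [477.3, 126.9, 75.8]
orientation: [3.1, 0.508, -0.002]
ft_force: [0.1, 0.2, 0.4]
width: 52.3
grasp_force: 0.0
```

```bash
python3 - <<'E'
from h import *
r=cam("wrist","w11.png"); look("pen_center",7,r=r)
go(476.9,126.7,2.5,-71.6)
E
```

```text
pen_center 0.95 [252. 195.  23. 167.] [477.1 126.7] [135.8  14.8] 18.4
at [477.7 127.   76.3] -71.4 q6 1.48 t 34.8 -> shift [-0.03  0.    2.95] turn 0.04
```

View pics/w11.png

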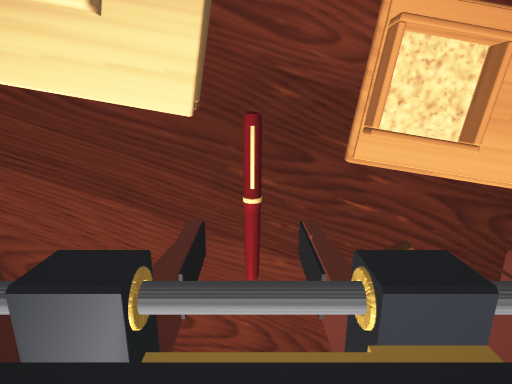

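Pen centred and aligned between the fingers (252,196). Grip it.

>>> move_arm(steps=[[[-0.03,0,0.8],0,0.4],[[0,0,0.8],0,0.4],[[0,0,0.7],0,0.4],[[0,0,0.5],0,0.4],[[0,0,0.1],0,0.5],[[0,0,0],0,0.6],[[0,0,0],0,1],[[0,0,0],0,1],[[0,0,0],0,1],[[0,0,0],0,1],[[0,0,0],0,1]])

```text
t: 35.72
ee_pos: [477.5, 126.9, 4.6]
orientation: [-3.101, -0.505, -0.002]
ft_force: [-0.1, 0.2, 4.6]
width: 13.3
grasp_force: 30.0
```

>>> move_arm(steps=[[[0,0,-0.3],0,1],[[0,0,-0.8],0,1],[[0,0,-0.9],0,1],[[0,0,-0.9],0,1],[[0,0,-0.7],0,1],[[0,0,-0.4],0,1],[[0,0,0],0,1],[[0,0,0],0,1]])

```text
t: 36.38
ee_pos: [477.2, 126.8, 104.3]
orientation: [-3.101, -0.504, -0.002]
ft_force: [0.5, -0.5, -0.0]
width: 13.6
grasp_force: 30.0
```

```bash
python3 - <<'E'
from h import *
a=np.radians(9);S=lambda x,y:(600+np.cos(a)*x-np.sin(a)*y,1.1+np.sin(a)*x+np.cos(a)*y)
print(S(0,-45),S(0,40),pose()[2]["width"])
go(*S(0,-45),104,-81)
E
```

```text
(np.float64(607.0395509268104), np.float64(-43.3459753267812)) (np.float64(593.7426213983907), np.float64(40.607533623805516)) 13.580563919830066
at [477.2 126.8 104.3] -71.5 q6 1.48 t 36.4 -> shift [2.77 8.1  0.01] turn 1.9
```

>>> move_arm(steps=[[[0.28,0.81,0],0,1],[[0.28,0.81,0],0,1],[[0.28,0.81,0],0,1],[[0.28,0.81,0],0,1],[[0.28,0.81,0],0,1],[[0.28,0.81,0],0,1],[[0.28,0.81,0],0,1],[[0.28,0.81,0],0,1],[[0.27,0.81,0],0,1],[[0.27,0.81,0],0,1],[[0,0,0.3],0.95,1],[[0,0,0.3],0.95,1],[[0,0,0],0,1],[[0,0,0],0,1]])

```text
t: 37.55
ee_pos: [605.8, -43.2, 87.1]
orientation: [-3.131, -0.25, 0.005]
ft_force: [-0.0, 1.2, -1.6]
width: 13.4
grasp_force: 30.0
```

```bash
python3 - <<'E'
from h import *
r=cam("wrist","w12.png"); look("inkstand",12,r=r); look("pen_center",pose()[0][2]+2,r=r)
go(607,-43.3,60,-81)
E
```

```text
inkstand 0.65 [195. 189. 223. 144.] [598.4  25.9] [120.6 117.6] -80.9
pen_center 0.79 [251. 229.  26. 230.] [626.2 -40.3] [93.3 13.5] 8.5
at [607.  -43.   88.7] -80.9 q6 1.32 t 37.7 -> shift [-0.    0.01  1.15] turn 0.02
```

View pics/w12.png

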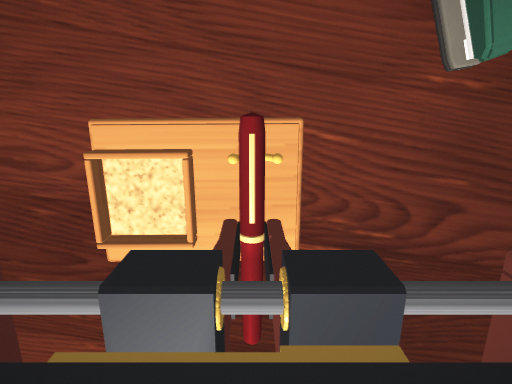

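Pen aligned over forks (tips at (232,159) and (279,158), about 2 mm to the tool's +y). Lower it.

>>> move_arm(steps=[[[0,0.07,0.5],0,1],[[0,0,0.5],0,1],[[0,0,0.4],0,1],[[0,0,0.3],0,1],[[0,0,0.15],0,1],[[0,0,0.1],0,1],[[0,0,0],0,1],[[0,0,0],0,1]])

```text
t: 38.37
ee_pos: [607.6, -45.0, 40.2]
orientation: [3.132, 0.246, 0.0]
ft_force: [-0.3, 0.4, -1.2]
width: 13.6
grasp_force: 30.0
```

>>> move_arm(steps=[[[0,0,0.08],0,1],[[0,0,0],0,1],[[0,0,0],0,1]])

```text
t: 38.62
ee_pos: [607.6, -45.0, 38.5]
orientation: [3.132, 0.246, 0.001]
ft_force: [0.4, 0.2, -0.6]
width: 13.0
grasp_force: 30.0
```

>>> move_arm(steps=[[[0,0,0.06],0,1],[[0,0,0],0,1],[[0,0,0],0,1]])

```text
t: 38.87
ee_pos: [607.8, -45.1, 37.0]
orientation: [3.132, 0.246, 0.001]
ft_force: [0.5, -0.4, 1.2]
width: 13.5
grasp_force: 30.0
```

>>> move_arm(steps=[[[0,0,0],0,0.8],[[0,0,0],0,0.65],[[0,0,0],0,0.65],[[0,0,0],0,0.65],[[0,0,-0.3],0,0.65],[[0,0,-0.6],0,0.65],[[0,0,-1],0,0.5],[[0,0,-1],0,0.2],[[0,0,-0.7],0,0],[[0,0,0],0,0],[[0,0,0],0,0]])

```text
t: 39.78
ee_pos: [608.1, -45.0, 127.8]
orientation: [3.132, 0.246, 0.004]
ft_force: [0.6, 0.9, -0.4]
width: 60.7
grasp_force: 0.0
```

```bash
python3 - <<'E'
from h import *
r=cam("wrist","w13.png"); look("inkstand",12,r=r); look("pen_center",40,r=r)
go(480,-150,127,-81)
E
```

```text
pen_center 0.62 [253. 191.  19. 158.] [607.2 -45.4] [136.1  14.3] 9.4
at [606.4 -44.9 125.4] -81.0 q6 1.32 t 39.9 -> shift [-5.65  3.36 -0.05] turn 0.0
```

View pics/w13.png

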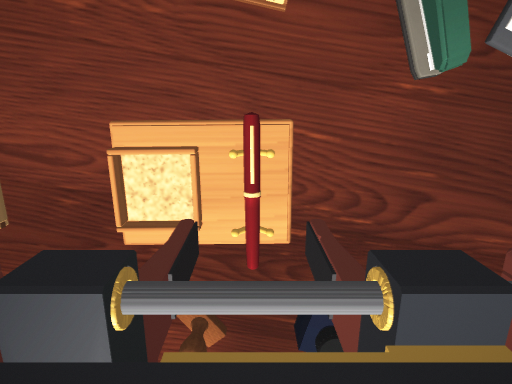

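The pen lies in both forks (centre (252,191)). Next the bottle.

>>> move_arm(steps=[[[-0.8,0.48,-0.4],0,0],[[-0.8,0.48,-0.4],0,0],[[-0.8,0.48,-0.4],0,0],[[-0.8,0.48,-0.4],0,0],[[-0.8,0.48,0],0,0],[[-0.8,0.48,0],0,0],[[-0.85,0.48,0],0,0],[[0,0,0],0,0],[[0,0,0],0,0],[[0,0,0],0,0],[[0,0,0],0,0]])

```text
t: 40.85
ee_pos: [481.7, -149.6, 166.3]
orientation: [-3.132, -0.247, 0.0]
ft_force: [-0.0, -0.2, 0.4]
width: 87.9
grasp_force: 0.0
```

```bash
python3 - <<'E'
from h import *
r=cam("wrist","w14.png"); look("ink_bottle",36,r=r); look("rubber_stamp",10,r=r)
go(480,-150,100,-81)
# well, from the last picture w13 (pose 606.4,-44.9,125.4 yaw -81)
M=np.array([[0,-.967,-.256,70.344],[1,0,.001,-.822],[0,-.256,.967,-162.467],[0,0,0,1]])
q=dict(camera_matrix=r["camera_matrix"],C=M[:3,3],Rm=M[:3,:3])
u=toplane(q,[[107,150],[197,149],[202,229],[117,232]],125.4-30);print(u.round(1))
a=np.radians(-81);ty=np.array([np.cos(a),np.sin(a)]);tx=np.array([np.sin(a)*-1,np.cos(a)])*-1
c=u.mean(0);print(np.array([606.4,-44.9])+c[0]*np.array([-np.sin(a),np.cos(a)])+c[1]*ty)
E
```

```text
ink_bottle 0.76 [245. 179.  57.  67.] [ 481.8 -142.1] [54.8 49.6] -8.1
rubber_stamp 0.65 [118. 181.  63.  54.] [447.4  -5.4] [57.8 57.6] -39.5
at [ 481.6 -149.5  166.5] -81.0 q6 1.09 t 41.0 -> shift [-0.07  0.01  2.66] turn 0.0
[[  37.7 -120.8]
 [  38.6  -46. ]
 [ -32.5  -44.7]
 [ -35.3 -120.6]]
[595.52299694  37.4256014 ]
```

View pics/w14.png

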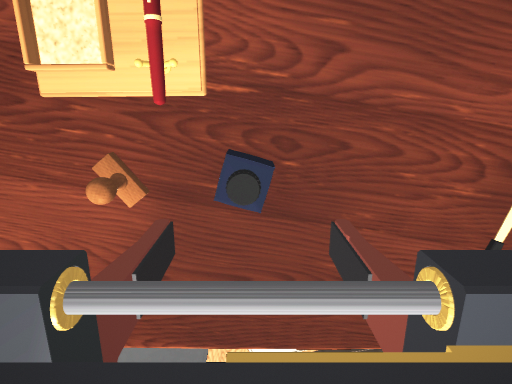

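```bash
python3 - <<'E'
from h import *
r=cam("wrist"); m=cams.cut_out("wrist","ink_bottle")[0]["pixels"]
x0,y0,w,h=cv2.boundingRect(m.astype(np.uint8))
im=cv2.resize(r["image"][y0-8:y0+h+8,x0-8:x0+w+8,::-1],None,fx=7,fy=7,interpolation=2)
im=cv2.convertScaleAbs(im,alpha=2.5,beta=20);cv2.imwrite("pics/b.png",im);print(x0-8,y0-8)
print(toplane(r,[[243,187]],57),toplane(r,[[215,200],[262,211],[272,166],[226,157]],36).round(1))
E
```

```text
207 141
[[ 481.40358456 -141.96425685]] [[ 458.7 -116.9]
 [ 454.8 -164.5]
 [ 501.  -166.5]
 [ 502.6 -121.8]]
```

View pics/b.png

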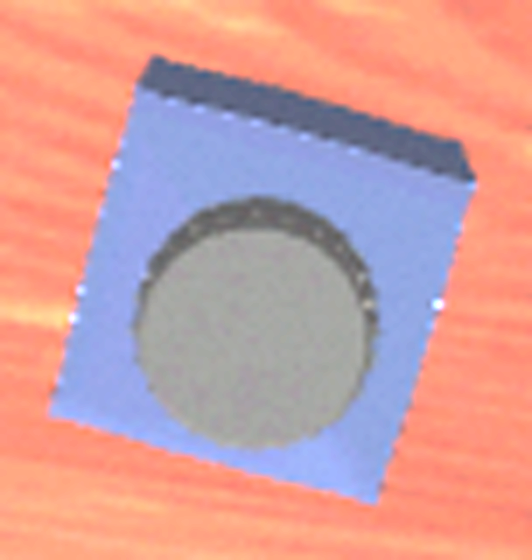

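```bash
python3 - <<'E'
from h import *
r=cam("wrist")
P=toplane(r,[[226.6,153.1],[274.6,167],[261,212.7],[214.1,199.9]],36)
e=np.array([P[1]-P[0],P[2]-P[3]]);print(P.mean(0),np.degrees(np.arctan2(e[:,1],e[:,0])),np.degrees(np.arctan2(*(P[0]-P[3])[::-1])),np.degrees(np.arctan2(*(P[1]-P[2])[::-1])))
go(*P.mean(0),75,-96.2)
E
```

```text
[ 479.36119593 -142.83186288] [-97.20943832 -96.94582455] -6.980871161456251 -6.302705544559736
at [ 481.3 -149.7  166.6] -81.0 q6 1.09 t 41.1 -> shift [-0.03 -0.28  3.66] turn 3.04
```

>>> move_arm(steps=[[[0,-0.29,0],0,0],[[0,0,0.5],1,0],[[0,0,0.7],1,0],[[0,0,0.7],1,0],[[0,0,0.7],0.17,0],[[0,0,0.6],0,0],[[0,0,0.4],0,0],[[0,0,0],0,0],[[0,0,0],0,0],[[0,0,0],0,0]])

```text
t: 41.98
ee_pos: [480.4, -142.9, 77.3]
orientation: [3.136, -0.188, 0.001]
ft_force: [0.3, -0.2, -0.4]
width: 87.7
grasp_force: 0.0
```

```bash
python3 - <<'E'
from h import *
r=cam("wrist","w15.png")
go(480,-142.5,22,-96.9)
E
```

```text
at [ 480.6 -142.9   77.5] -96.9 q6 1.38 t 42.0 -> shift [-0.03 -0.02  2.22] turn 0.0
```

View pics/w15.png

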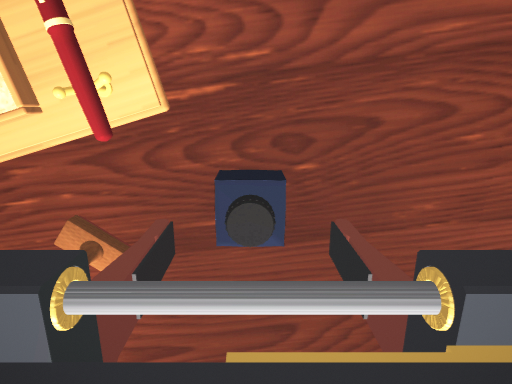

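Bottle square with and centred between the fingers (250,210). Descend and grip.

>>> move_arm(steps=[[[-0.03,-0.02,0.6],0,0],[[0,0,0.6],0,0],[[0,0,0.6],0,0],[[0,0,0.4],0,0],[[0,0,0],0,0],[[0,0,0],0,0.2],[[0,0,0],0,0.4],[[0,0,0],0,0.5],[[0,0,0],0,0.6],[[0,0,0],0,0.7],[[0,0,0],0,1],[[0,0,0],0,1],[[0,0,0],0,1]])

```text
t: 43.12
ee_pos: [479.4, -142.3, 22.0]
orientation: [3.136, -0.188, 0.001]
ft_force: [-0.2, 0.7, 4.8]
width: 48.5
grasp_force: 30.0
```

>>> move_arm(steps=[[[0,0,-0.2],0,1],[[0,0,-0.4],0,1],[[0,0,-0.7],0,1],[[0,0,-0.8],0,1],[[0,0,-0.8],0,1],[[0,0,-0.7],0,1],[[0,0,-0.4],0,1],[[0,0,0],-1,1],[[0,0,0],-1,1],[[0,0,0],-1,1],[[0,0,0],-0.17,1],[[0,0,0],0,1]])

```text
t: 44.12
ee_pos: [479.0, -142.2, 121.8]
orientation: [-3.132, -0.244, 0.0]
ft_force: [-0.2, -0.2, -1.9]
width: 48.3
grasp_force: 30.0
```

```bash
python3 - <<'E'
from h import *
print(pose()[2]["width"])
go(594.4,38.5,122,-81)
E
```

```text
48.31625007671869
at [ 479.  -142.2  121.8] -81.1 q6 1.1 t 44.1 -> shift [ 5.68 -6.43 -0.01] turn -0.02
```

>>> move_arm(steps=[[[0.2,-0.23,0],0,1],[[0.5,-0.56,0],0,1],[[0.5,-0.56,0],0,1],[[0.5,-0.57,0],0,1],[[0.5,-0.57,0],0,1],[[0.5,-0.57,0],0,1],[[0.5,-0.57,0],0,1],[[0.5,-0.57,0],0,1],[[0.5,-0.57,0],0,1],[[0.5,-0.57,0],0,1],[[0.5,-0.57,0],0,1],[[0.5,-0.57,0],0,1],[[0,0,0.3],0,1],[[0,0,0.6],0,1],[[0,0,0.6],0,1],[[0,0,0.4],0,1],[[0,0,0],0,1],[[0,0,0],0,1],[[0,0,0],0,1]])

```text
t: 45.7
ee_pos: [594.9, 39.8, 74.5]
orientation: [3.132, 0.245, 0.001]
ft_force: [0.8, 0.5, -1.9]
width: 48.6
grasp_force: 30.0
```

```bash
python3 - <<'E'
from h import *
print(pose()[2]["width"])
r=cam("wrist","w16.png")
go(594.4,38.5,34,-81)
E
```

```text
48.622611101066184
at [595.2  39.9  74.9] -81.0 q6 1.46 t 45.8 -> shift [-0.04  0.05  1.64] turn 0.0
```

View pics/w16.png

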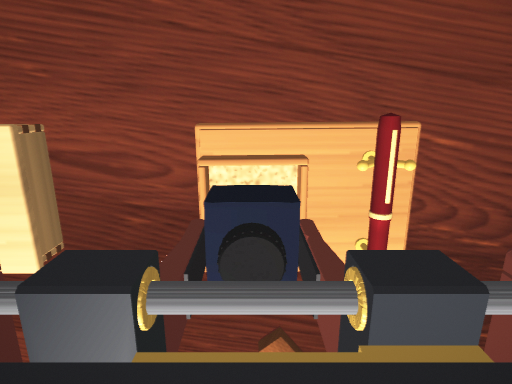

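Well rim spans columns 198–308, centred on the bottle; the pen is untouched. Lower.

>>> move_arm(steps=[[[0.05,0.01,0.3],0,1],[[0,0,0.4],0,1],[[0,0,0.4],0,1],[[0,0,0.3],0,1],[[0,0,0.1],0,1],[[0,0,0],0,1],[[0,0,0],0,1]])

```text
t: 46.33
ee_pos: [595.8, 40.0, 36.3]
orientation: [-3.132, -0.246, 0.001]
ft_force: [0.2, -0.4, -1.9]
width: 48.8
grasp_force: 30.0
```

>>> move_arm(steps=[[[0,0,0.06],0,1],[[0,0,0],0,1],[[0,0,0],0,1]])

```text
t: 46.58
ee_pos: [596.2, 40.0, 35.5]
orientation: [3.132, 0.246, 0.001]
ft_force: [-1.2, -0.0, -1.8]
width: 48.2
grasp_force: 30.0
```

>>> move_arm(steps=[[[0,0,0.06],0,1],[[0,0,0],0,1],[[0,0,0],0,1]])

```text
t: 46.83
ee_pos: [596.4, 40.0, 34.1]
orientation: [3.132, 0.246, 0.002]
ft_force: [0.2, 0.8, 1.0]
width: 48.7
grasp_force: 30.0
```

>>> move_arm(steps=[[[0,0,0.02],0,0.35],[[0,0,0],0,0.3],[[0,0,0],0,0.2],[[0,0,0],0,0.15],[[0,0,0],0,0.15],[[0,0,-0.3],0,0.15],[[0,0,-0.7],0,0.15],[[0,0,-1],0,0.15],[[0,0,-1],0,0.15],[[0,0,-1],0,0.15],[[0,0,-1],0,0.15],[[0,0,-1],0,0.15],[[0,0,-1],0,0.15],[[0,0,-0.5],0,0.15],[[0,0,0],0,0.15],[[0,0,0],0,0.15],[[0,0,0],0,0.15]])

```text
t: 48.25
ee_pos: [595.0, 39.9, 219.2]
orientation: [-3.132, -0.246, 0.004]
ft_force: [-0.6, -0.8, 0.2]
width: 74.6
grasp_force: 0.0
```

```bash
python3 - <<'E'
from h import *
r=cam("wrist","w17.png"); print(pose()[:2])
look("ink_bottle",69,r=r); look("box_lid",36,r=r); look("pen_center",40,r=r); look("inkstand",12,r=r)
E
```

```text
(array([594.9,  39.9, 218.9]), np.float64(-81.0))
ink_bottle 0.7 [250. 171.  43.  49.] [602.4  40.9] [49.  44.8] 9.0
box_lid 0.92 [ 62. 165. 124.  92.] [567.4 260.7] [145.1 106.2] -81.0
pen_center 0.94 [329. 167.  17. 109.] [614.1 -44.3] [122.2  14.1] 9.2
inkstand 0.82 [286. 165. 141.  97.] [598.9  17.3] [127.1 119.1] -80.5
```

View pics/w17.png

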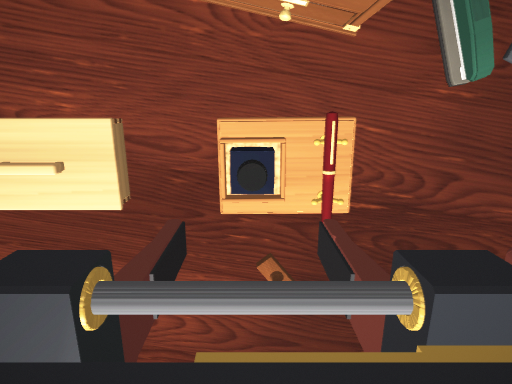

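The bottle stands square inside the well (252,171), the pen lies in both forks (330,166), and the lid sits flush on the box (62,165). Handing in.

```bash
python3 -c "
from workcell import ctrl
print(ctrl.close_job())"
```

```text
the job is handed in; nothing more can be done
None
```

I placed all five things and handed the job in at about 48 s of the 136 s allowed. The last wrist picture shows the bottle in the well, the pen in both forks and the lid on the box; the eraser and sharpener were seen in their compartments before the lid went on, and the interface returned no verdict.

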